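# Re-zero and set the gap dial of a creasing machine

### The arm

A 6-joint arm with a two-finger parallel gripper is mounted at the origin on the work surface. World frame = base frame: x ahead of the robot, y to its left, z up, the work surface at z = 0. Lengths are in mm, angles in rad, forces in N, time in s.
With the tool pointing down it reaches from about 350 to 875 mm from the base axis. Payload 4.2 kg.
Tool frame: the origin (TCP) lies between the finger pads; the fingertips stand 11 mm ahead of it and the grasp point (between the pads) lies 8 mm behind it; z points along the fingers, y is the direction in which the jaws open and shut (so a half turn about z gives the same grasp; the last joint's range is limited). The gripper opens to 85 mm and grips with 20 to 120 N. Pads are 22 mm wide; open, the fingers measure 114 mm over their backs; the gripper's body (76 mm by 85 mm) begins 54 mm behind the grasp point. The pads swing forward as they close: fully open they stand 13 mm farther back than shut.
Start: joints at [1.419, 0.385, 0.008, 0, -1.194, -0.259], TCP at [249.556, 572.993, 242.312] pointing down, gripper open.
Joint ranges: [-3.14, 3.14], [-1.21, 2.06], [-1.07, 1.41], [-3.16, 2.05], [-2.99, -0.16], [-3.1, 3.1]. Speed limits (rad/s): [2.79, 2.79, 3.14, 3.14, 3.14, 3.14].

### API

Orientations are given as a unit quaternion [x, y, z, w].
In Python, from bench import * gives the robot as it stands.
- The arm moves only by the tool servo_tool, never from a script. Its argument "rows" is a list of rows, each a list of 7 numbers: the opening, from 0 (shut) to 1 (fully open), then the shift along the tool's x, y, z in cm, then the turn, a rotation vector about the tool's x, y, z in degrees. A call has 1 to 12 rows; each row shifts and turns the commanded pose from where the row before left it, along the tool's axes as they then stand; what a row does not reach is not made up. A row lasts 1/10 s, in which the tool goes at most 50 mm and 8.59 degrees, less where a joint would pass 70% of its speed; a pose out of reach is approached as far as the arm can. A call is refused whole if a number of a shift passes 5 or a number of a turn 8.59, either way. A call with a gripper value outside its range is refused whole. The fingers move at their own pace and stop on an object; the grip force is fixed at half the most. Time passes only in rows, so rows that do not move let the fingers close. It gives the time, the measured TCP pose, the force and the opening at its end, in the units of the state.
- read_state(): the state, without advancing time (a new reading comes with each control period).
- get_image(name): name is "scene" or "top"; returns a dict with "image" (480x640x3 uint8, red, green, blue), "mtx" (3x3 intrinsics, pixels), "extrinsics" (4x4, takes a point from camera to world coordinates). Camera axes: x right, y up, looking along -z (the intrinsics and any distortion apply to the point x, -y, -z); pixel columns grow to the right and rows downward; lengths in mm; the calibration is good to about 2 mm. A picture is of the moment at which its call begins. There is no depth.
- job_done(): hands the job in, once; it reports no verdict.
The state is a dict: "clock": time; "joints": joint angles; "joint_vel": joint speeds; "joint_efforts": joint torques, N m; "position": TCP position; "ee_rot": TCP orientation; "contact_force": force on the tool from outside, world axes, zero at the start; "wrist_torque": the same for the moment, N m; "gripper_width": finger opening in mm.
Only numpy, scipy, OpenCV 4.12 (cv2) and the standard library are available. Lean on these libraries where they do the work, as an engineer would, in place of code of your own. Each camera call takes 0.05 s, during which the arm holds its last target. There are 200 camera calls.

### The job

Swing the clear hood of the table-top creasing machine up and back past its over-centre point, so that it stays open by itself. Then turn the dial underneath fully anticlockwise (seen from above) to its stop, and from there six clicks clockwise, and leave it resting in the sixth click with the hood still open. Do not disturb the things lying around the machine.

Things in the scene. Friction and masses are not known exactly. Their poses are not given: they have to be found in the camera images.
- machine: Grey creasing machine, fixed: base 270 x 300 mm (x, y), deck 55 mm above the bench. Origin under the centre of the base, on the bench, below the dial's axis; x points from its front (robot side) to its rear, z up. Two low rollers, tops 71 mm high, lie 60 to 100 mm behind the dial's axis. Hinge pillars 118 mm to either side at the rear are 140 mm high; a spring strut stands outside the left one.
- hood (a joint): Angle of the clear plastic hood (rad), hinged at its rear edge: 0 closed, 1.9 fully open against its stop, leaning back past upright. A weak over-centre spring and its weight (about 350 g) close it below about 1.35 rad and throw it open above that; about 3 to 4 N at the handle lifts it. Closed, it covers the dial: top panel 200 mm wide, 150 mm deep, with 57 mm deep skirts at front and sides.
- hood_hinge (a point): Middle of the hood's hinge line, which runs along the machine's y axis, 85 mm behind the dial's axis and 125 mm above the bench.
- hood_handle (a point): Middle of the hood's handle: a round dark bar 14 mm thick and 140 mm long, parallel to the hinge, 205 mm from the hinge line and 50 mm clear of the hood's front edge. With the hood closed it is level with the hinge (125 mm above the bench) on the robot's side, with free room beneath and between it and the hood; as the hood opens it swings up over the hinge in an arc.
- dial (a joint): Angle of the dial (rad), growing clockwise seen from above. 0 is the anticlockwise stop, itself a click position; a click every 0.524 rad (30 degrees), up to 5.236. The dial pulls itself into the nearest click when released; about 0.2 N m takes it over each click. At the start it stands about two or three clicks from the stop.
- dial_grip (a point): Point on the dial's upright axis, 95 mm above the bench, at the height to grip. The dial is a black disc, 66 mm across, with an upright grip bar on it, 71 mm long, 20 mm thick (13 mm for the last 20 mm at the pointer end), from 68 to 110 mm above the bench. Its x axis runs along the bar to the pointer end (white line); at 0 the pointer points to the rear of the machine, at 6 clicks to the front.
- ink_tin: Bystander: round tin, 84 mm across, 75 mm high, standing left of the machine. Origin at the centre of its underside.
- paper_pack: Bystander: wrapped pack of paper 210 x 150 x 45 mm lying right of the machine. Origin at the centre of its underside.
- spanner: Bystander: steel spanner lying right of the machine, towards the robot. Origin at its underside.
- tape_core: Bystander: cardboard ring 100 mm across, 25 mm high, lying left of the machine, towards the robot. Origin at the centre of its underside.

How it is judged:
By the outcome, as a careful person would: the job done as asked, in the order asked, and still so for the second after the job is handed in, with the robot touching nothing.
It also fails if it takes over 67 s, if anything falls off the work surface, if the arm or the gripper's body presses on something with over 40 N, if the wrist force passes 120 N, or if a joint passes its speed limit or range.

## Working session

There is one attempt and no reset: what is moved stays moved. The work goes in short steps, Python scripts to look and compute and a tool call to move; the robot and the scene stay as the last step left them, time stands still between calls to the robot, and variables do not carry over. Pictures are saved under pics/ and viewed, about 8 in all and at most 12, crops included, and the job is handed in when it is done.

Besides the shell and the picture viewer there is one more tool, called after "Call:" as name(argument=value, ...) on one line, values as JSON. servo_tool: Moves the arm, as the interface text tells. Its arguments: {"type":"object","properties":{"rows":{"type":"array","items":{"type":"array","items":{"type":"number"}}}},"required":["rows"]}

```bash
ls; mkdir -p pics; python3 - <<'E'
from bench import *
import cv2,numpy as np
s=read_state();print(s)
for n in("scene","top"):
    d=get_image(n);cv2.imwrite(f"pics/{n}0.png",d["image"][:,:,::-1]);print(n,d["mtx"],d["extrinsics"],[k for k in d])
E
```

```text
pics
{'clock': 0.0, 'joints': array([ 1.41859673e+00,  3.85567531e-01,  6.60920309e-03, -5.14966006e-04,
       -1.19398225e+00, -2.58630780e-01]), 'joint_vel': array([-0.00106024,  0.00234231, -0.00088106,  0.00137292, -0.00066853,
        0.00047687]), 'joint_efforts': array([-1.70599462e-03, -3.92288268e+01,  1.88406676e+01,  4.18607891e+00,
       -4.58289942e-03, -3.75260100e-06]), 'position': array([249.34234358, 572.49334526, 241.20605067]), 'ee_rot': array([ 9.78956408e-01, -2.04066518e-01, -1.81951160e-04,  1.08333519e-03]), 'contact_force': array([ 0.21658119,  0.19639592, -0.00441214]), 'wrist_torque': array([-0.05116832,  0.04349505, -0.03618663]), 'gripper_width': 85.40253924084425}
scene [[474.76846567   0.         328.67560774]
 [  0.         474.76846567 244.39548127]
 [  0.           0.           1.        ]] [[ 8.00796362e-01 -5.20749204e-01  2.95880811e-01  8.64694807e+02]
 [ 5.98914504e-01  6.91977201e-01 -4.03074398e-01 -3.88157471e+02]
 [ 5.15789656e-03  4.99987820e-01  8.66017076e-01  9.82254281e+02]
 [ 0.00000000e+00  0.00000000e+00  0.00000000e+00  1.00000000e+00]] ['image', 'mtx', 'extrinsics']
top [[611.33071755   0.         319.1830588 ]
 [  0.         611.33071755 239.42447469]
 [  0.           0.           1.        ]] [[-1.12192480e-03  9.86101577e-01 -1.66139766e-01  3.36604942e+02]
 [-9.99994903e-01 -1.60295733e-03 -2.76128756e-03  4.54100389e+01]
 [-2.98922497e-03  1.66135822e-01  9.86098349e-01  1.41047394e+03]
 [ 0.00000000e+00  0.00000000e+00  0.00000000e+00  1.00000000e+00]] ['image', 'mtx', 'extrinsics']
```

View pics/scene0.png

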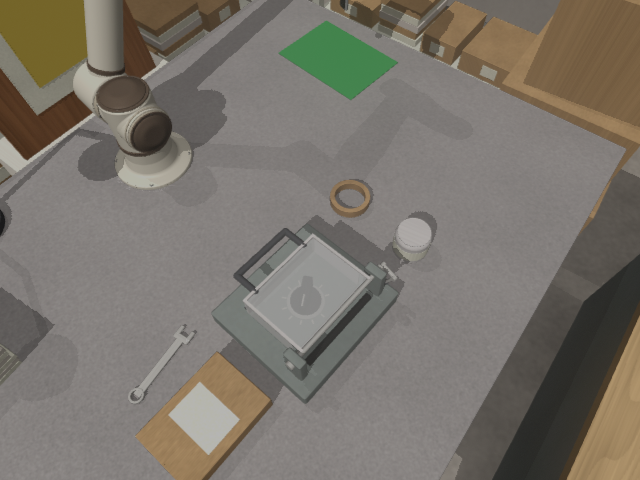

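View pics/top0.png

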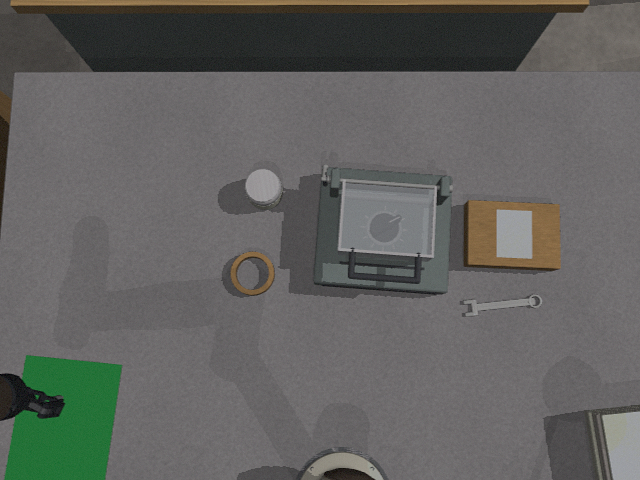

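```bash
cat > h.py <<'E'
from bench import *
import cv2,numpy as np
from scipy.spatial.transform import Rotation as R
def ray(d,p,z):
    m=d["mtx"];v=np.array([(p[0]-m[0,2])/m[0,0],-(p[1]-m[1,2])/m[1,1],-1.])
    E=d["extrinsics"];v=E[:3,:3]@v;o=E[:3,3];return o+v*(z-o[2])/v[2]
def proj(d,P):
    E=d["extrinsics"];c=E[:3,:3].T@(np.array(P)-E[:3,3]);m=d["mtx"]
    return m[0,0]*c[0]/-c[2]+m[0,2], m[1,1]*-c[1]/-c[2]+m[1,2]
def rows(Pt,Rt):
    "shift in tool axes (cm) and rotvec (deg) from now to target"
    s=read_state();r=R.from_quat(s["ee_rot"])
    return r.inv().apply(np.array(Pt)-s["position"])/10, (r.inv()*Rt).as_rotvec(degrees=True)
E
python3 - <<'E'
from h import *
t=get_image("top");s=get_image("scene")
for n,p in dict(FL=(316,284),FR=(447,293),RR=(452,177),RL=(321,168)).items(): print(n,ray(t,p,55).round(1))
# handle: dark blob
for d,roi in((t,(330,235,440,295)),(s,(225,220,310,300))):
    x0,y0,x1,y1=roi;im=d["image"][y0:y1,x0:x1].astype(int);m=(im.max(2)<62).astype(np.uint8)
    n,l,st,c=cv2.connectedComponentsWithStats(m);i=1+np.argmax(st[1:,4]);ys,xs=np.where(l==i)
    pts=np.c_[xs+x0,ys+y0].astype(np.float32);b=cv2.boxPoints(cv2.minAreaRect(pts));print(st[i],b.round(1).tolist())
    for q in b: print(ray(d,q,125).round(1))
a=cv2.resize(t["image"][150:300,305:465],None,fx=5,fy=5,interpolation=2);cv2.imwrite("pics/c1.png",a[:600,:,::-1] if 0 else cv2.resize(a,(640,600))[:,:,::-1])
E
```

```text
FL [464.6  56.4  55. ]
FR [ 444.2 -233.7   55. ]
RR [ 709.2 -254.6   55. ]
RL [731.1  44.9  55. ]
[  9  15  81  34 786] [[337.79998779296875, 277.6000061035156], [340.0, 249.10000610351562], [421.0, 255.1999969482422], [418.79998779296875, 283.70001220703125]]
[471.5   9.8 125. ]
[532.3   4.8 125. ]
[ 518.8 -166.9  125. ]
[ 458.3 -160.6  125. ]
[15 53  7  8  9] [[240.0, 275.0], [243.0, 273.0], [247.1999969482422, 279.20001220703125], [244.1999969482422, 281.20001220703125]]
[ 472.  -153.1  125. ]
[ 473.8 -146.1  125. ]
[ 489.8 -151.5  125. ]
[ 488.  -158.4  125. ]
```

View pics/c1.png

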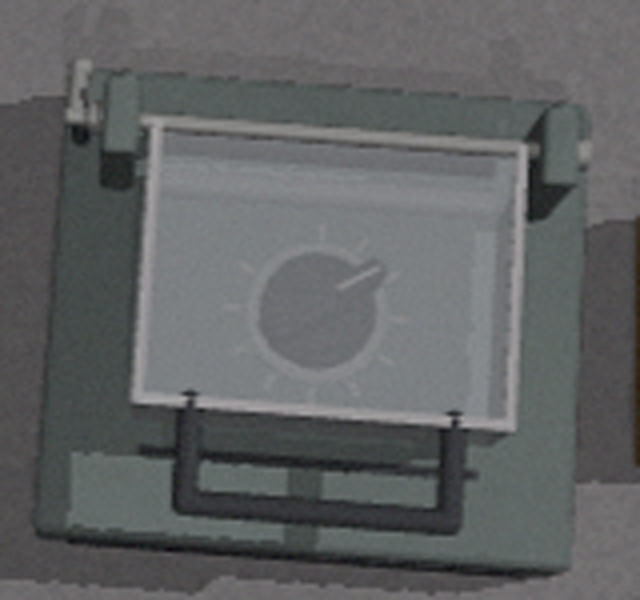

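```bash
python3 - <<'E'
from h import *
t=get_image("top");s=get_image("scene")
L=ray(t,(348.5,275.5),125);Rr=ray(t,(421.2,279.8),125);print(L,Rr,(L+Rr)/2,np.linalg.norm(L-Rr))
c=lambda x,y:(305+x/4,150+y/4)
print("dialc",ray(t,c(318,308),68),"ptr",ray(t,c(383,266),110))
for n,p in dict(pilL=(122,85),pilR=(562,118)).items(): print(n,ray(t,c(*p),140))
h=(L+Rr)/2; print("scene proj",proj(s,h),proj(s,L),proj(s,Rr),"scene",ray(s,(238,277),125),ray(s,(288,233),125))
a=np.radians(-4);Rt=R.from_matrix(np.c_[[np.sin(a),-np.cos(a),0],[-np.cos(a),-np.sin(a),0],[0,0,-1]])
print(Rt.as_matrix().round(2));print(rows((h[0],h[1],200),Rt))
q=read_state();r=R.from_quat(q["ee_rot"]); print(Rt.inv().apply(np.array([h[0],h[1],200])-q["position"])/10)
im=s["image"][215:305,220:400];cv2.imwrite("pics/c2.png",cv2.resize(im,None,fx=4,fy=4)[:,:,::-1])
E
```

```text
[475.85134686 -12.79476632 125.        ] [ 466.52881685 -165.93268132  125.        ] [471.19008186 -89.36372382 125.        ] 153.42141499193374
dialc [590.69617041 -96.77235981  68.        ] ptr [ 605.87320247 -128.01444822  110.        ]
pilL [699.08064824  13.7572718  140.        ]
pilR [ 680.35590875 -221.69125652  140.        ]
scene proj (np.float64(260.5159993574307), np.float64(252.60883460738498)) (np.float64(285.84825138572626), np.float64(228.5742204371836)) (np.float64(233.61097990098017), np.float64(278.1356516134393)) scene [ 471.83563794 -158.78590133  125.        ] [486.47330799 -18.5804306  125.        ]
[[-0.07 -1.    0.  ]
 [-1.    0.07  0.  ]
 [-0.    0.   -1.  ]]
(array([46.77346482, 51.85468986,  4.23305632]), array([ 3.64198884e-02, -2.81504905e-02,  7.04626478e+01]))
[ 64.51416476 -26.73817919   4.19248813]
```

View pics/c2.png

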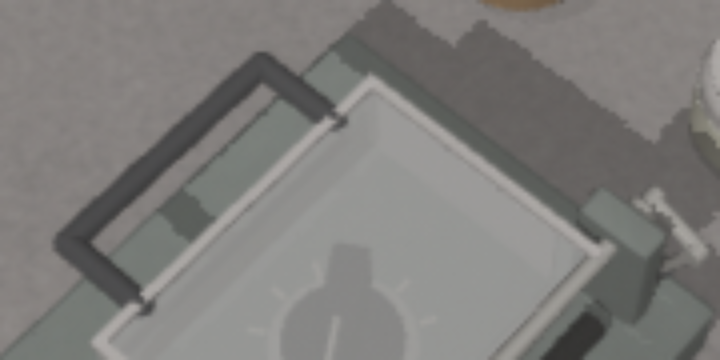

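Call:
servo_tool(rows=[[0.5, 0, 0, 0, 0, 0, 7.8], [0.5, 0, 0, 0, 0, 0, 7.8], [0.5, 0, 0, 0, 0, 0, 7.8], [0.5, 0, 0, 0, 0, 0, 7.8], [0.5, 0, 0, 0, 0, 0, 7.8], [0.5, 0, 0, 0, 0, 0, 7.8], [0.5, 0, 0, 0, 0, 0, 7.8], [0.5, 0, 0, 0, 0, 0, 7.8], [0.5, 0, 0, 0, 0, 0, 8.0]])

```text
clock: 1.2
position: [249.5, 572.9, 242.2]
ee_rot: [-0.68, 0.733, -0.0, -0.0]
contact_force: [-0.4, 0.1, -0.8]
gripper_width: 42.4
```

Call:
servo_tool(rows=[[0.5, 2.15, -0.89, 0, 0, 0, 0], [0.5, 4.3, -1.78, 0, 0, 0, 0], [0.5, 4.3, -1.78, 0, 0, 0, 0], [0.5, 4.3, -1.78, 0, 0, 0, 0], [0.5, 4.3, -1.78, 0, 0, 0, 0], [0.5, 4.3, -1.78, 0, 0, 0, 0], [0.5, 4.3, -1.78, 0, 0, 0, 0], [0.5, 4.3, -1.78, 0, 0, 0, 0], [0.5, 4.3, -1.78, 0, 0, 0, 0], [0.5, 4.3, -1.78, 0, 0, 0, 0]])

```text
clock: 2.2
position: [390.3, 152.0, 242.7]
ee_rot: [-0.683, 0.731, -0.0, 0.001]
contact_force: [0.1, 0.5, 0.6]
gripper_width: 42.9
```

Call:
servo_tool(rows=[[0.5, 4.3, -1.78, 0, 0, 0, 0], [0.5, 4.3, -1.78, 0, 0, 0, 0], [0.5, 4.3, -1.78, 0, 0, 0, 0], [0.5, 4.3, -1.78, 0, 0, 0, 0], [0.5, 4.3, -1.78, 0, 0, 0, 0], [0.5, 2.15, -0.89, 0, 0, 0, 0], [0.5, 0, 0, 2, 0, 0, 0], [0.5, 0, 0, 2, 0, 0, 0], [0.5, 0, 0, 0, 0, 0, 0], [0.5, 0, 0, 0, 0, 0, 0]])

```text
clock: 3.2
position: [471.8, -88.9, 202.7]
ee_rot: [-0.683, 0.731, -0.0, -0.0]
contact_force: [0.5, -0.3, 0.4]
gripper_width: 42.6
```

```bash
python3 - <<'E'
from h import *
a=np.radians(-4);Rt=R.from_matrix(np.c_[[np.sin(a),-np.cos(a),0],[-np.cos(a),-np.sin(a),0],[0,0,-1]])
s=read_state();print(s["position"],s["joints"].round(3),s["gripper_width"],s["clock"]);print(rows((472,-89.5,117),Rt))
d=get_image("scene");cv2.imwrite("pics/c3.png",d["image"][:,:,::-1])
E
```

```text
[471.82018659 -88.91731012 202.6833453 ] [ 1.530e-01  1.740e-01 -3.970e-01  1.000e-03 -1.001e+00 -2.220e-01] 42.631578955242176 3.2
(array([ 0.05229481, -0.02234958,  8.56836279]), array([ 0.00286508, -0.03083236,  0.08508251]))
```

View pics/c3.png

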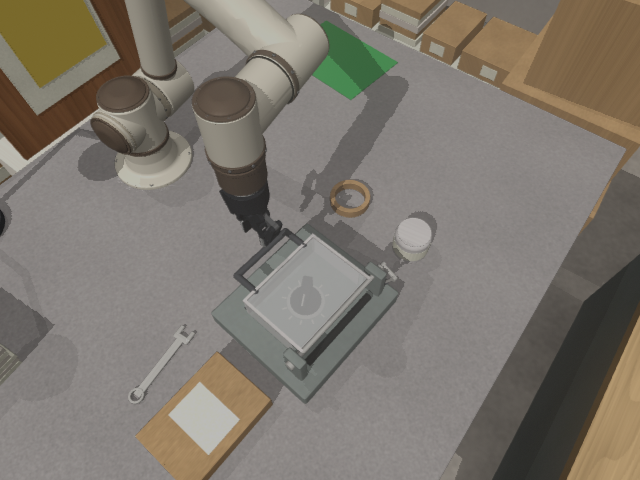

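Call:
servo_tool(rows=[[0.5, 0, 0, 1.5, 0, 0, 0], [0.5, 0, 0, 2, 0, 0, 0], [0.5, 0, 0, 2, 0, 0, 0], [0.5, 0, 0, 1.5, 0, 0, 0], [0.5, 0, 0, 1, 0, 0, 0], [0.5, 0, 0, 0.5, 0, 0, 0], [0.5, 0, 0, 0, 0, 0, 0], [0.5, 0, 0, 0, 0, 0, 0]])

```text
clock: 4.05
position: [472.3, -88.7, 118.1]
ee_rot: [-0.683, 0.731, -0.001, 0.001]
contact_force: [1.1, -0.9, 0.3]
gripper_width: 42.6
```

Call:
servo_tool(rows=[[0, 0, 0, 0, 0, 0, 0], [0, 0, 0, 0, 0, 0, 0], [0, 0, 0, 0, 0, 0, 0], [0, 0, 0, 0, 0, 0, 0], [0, 0, 0, 0, 0, 0, 0], [0, 0, 0, 0, 0, 0, 0]])

```text
clock: 4.65
position: [471.6, -88.8, 118.0]
ee_rot: [-0.682, 0.731, -0.0, 0.0]
contact_force: [-3.1, 2.2, 6.0]
gripper_width: 11.8
```

Call:
servo_tool(rows=[[0, 0, -0.02, -1.0, 0, 0, 0], [0, 0, -0.08, -1.05, 0, 0, 0], [0, 0, -0.31, -2.03, 0, 0, 0], [0, 0, -0.51, -1.98, 0, 0, 0], [0, 0, 0, 0, 0, 0, 0]])

```text
clock: 5.15
position: [480.4, -89.4, 179.7]
ee_rot: [-0.682, 0.731, 0.0, 0.0]
contact_force: [-1.9, -0.2, -3.7]
gripper_width: 12.4
```

```bash
python3 - <<'E'
from h import *
s=read_state();print(s["position"],s["contact_force"],s["gripper_width"],s["wrist_torque"])
d=get_image("scene");cv2.imwrite("pics/c4.png",cv2.resize(d["image"][180:400,190:430],None,fx=2.5,fy=2.5)[:,:,::-1])
E
```

```text
[480.40625804 -89.43362905 179.66154991] [-1.94568486 -0.18184912 -3.70813666] 12.363844187554383 [-0.01914358  0.56597339 -0.08846593]
```

View pics/c4.png

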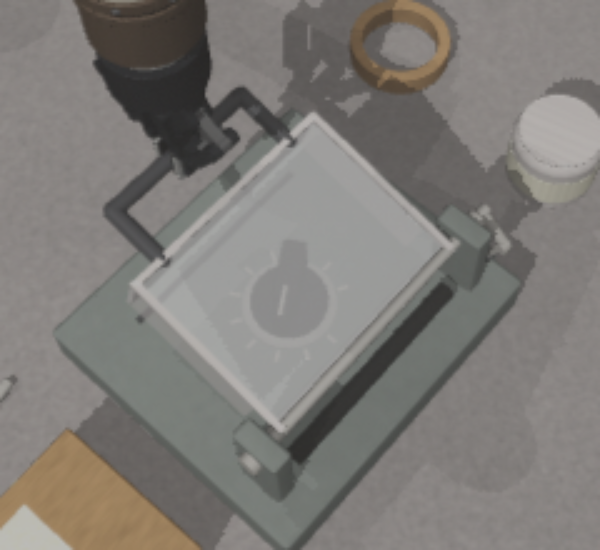

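The hood is lifted about 0.3 rad. The bar (crop around 190,150) is between the fingers, and the force is about 4 N, as expected.

Call:
servo_tool(rows=[[0, 0, -0.7, -1.92, 0, 0, 0], [0, 0, -0.89, -1.85, 0, 0, 0], [0, 0, -1.07, -1.75, 0, 0, 0], [0, 0, -1.24, -1.63, 0, 0, 0], [0, 0, -1.4, -1.5, 0, 0, 0], [0, 0, -1.54, -1.35, 0, 0, 0], [0, 0, 0, 0, 0, 0, 0]])

```text
clock: 5.9
position: [545.1, -94.5, 280.9]
ee_rot: [-0.682, 0.731, 0.003, -0.004]
contact_force: [-17.8, 4.6, 16.4]
gripper_width: 11.7
```

Call:
servo_tool(rows=[[0, 0, -1.67, -1.19, 0, 0, 0], [0, 0, -1.78, -1.02, 0, 0, 0], [0, 0, -1.87, -0.84, 0, 0, 0], [0, 0, -1.95, -0.65, 0, 0, 0], [0, 0, 0, 0, 0, 0, 0]])

```text
clock: 6.4
position: [623.6, -100.5, 320.1]
ee_rot: [-0.683, 0.731, -0.004, 0.001]
contact_force: [-5.2, 0.2, 14.2]
gripper_width: 11.8
```

Call:
servo_tool(rows=[[0, 0, -2.0, -0.45, 0, 0, 0], [0, 0, -2.04, -0.25, 0, 0, 0], [0, 0, -2.05, -0.04, 0, 0, 0], [0, 0, -2.04, 0.16, 0, 0, 0], [0, 0, -2.02, 0.37, 0, 0, 0], [0, 0, 0, 0, 0, 0, 0], [0, 0, 0, 0, 0, 0, 0]])

```text
clock: 7.1
position: [724.4, -108.3, 317.8]
ee_rot: [-0.682, 0.731, -0.003, 0.0]
contact_force: [1.4, -5.5, 2.6]
gripper_width: 12.1
```

```bash
python3 - <<'E'
from h import *
s=read_state();print(s["position"],s["contact_force"],s["gripper_width"],s["wrist_torque"],s["joints"].round(2))
d=get_image("scene");cv2.imwrite("pics/c5.png",d["image"][20:400,140:540][:,:,::-1])
E
```

```text
[ 724.44515865 -108.28823257  317.80873131] [ 1.3591884  -5.45043914  2.63452437] 12.065577407780369 [-1.40323112 -0.43729937 -0.12681108] [ 0.07  0.55  0.45  0.   -1.47 -0.14]
```

View pics/c5.png

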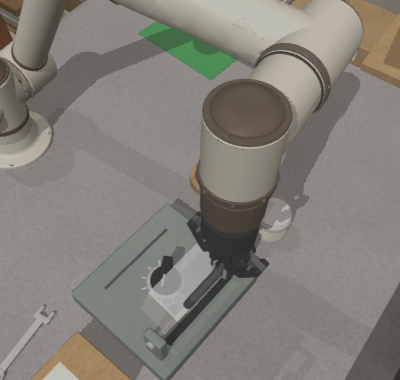

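Call:
servo_tool(rows=[[0.5, 0, 0, 0, 0, 0, 0], [0.5, 0, 0, 0, 0, 0, 0], [0.5, 0, 0, 0, 0, 0, 0], [0.5, 0, -0.5, -1, 0, 0, 0], [0.5, 0, -0.5, -2, 0, 0, 0], [0.5, 0, 0, -2, 0, 0, 0], [0.5, 0, 0, -2, 0, 0, 0], [0.5, 0, 0, -1, 0, 0, 0], [0.5, 0, 2, 0, 0, 0, 0], [0.5, 0, 4, 0, 0, 0, 0], [0.5, 0, 4, 0, 0, 0, 0], [0.5, 0, 4, 0, 0, 0, 0]])

```text
clock: 8.35
position: [591.2, -96.8, 396.1]
ee_rot: [-0.683, 0.731, 0.001, -0.001]
contact_force: [1.6, -0.1, 0.7]
gripper_width: 42.4
```

```bash
python3 - <<'E'
from h import *
s=read_state();print(s["position"],s["contact_force"],s["gripper_width"],s["joints"].round(2),s["clock"])
d=get_image("scene");cv2.imwrite("pics/c6.png",d["image"][120:420,180:500][:,:,::-1])
t=get_image("top");cv2.imwrite("pics/c6t.png",t["image"][120:320,280:480][:,:,::-1])
a=cv2.resize(d["image"][180:400,200:440],(480,440));b=cv2.resize(t["image"][130:314,310:445],(320,440));cv2.imwrite("pics/c6.png",np.hstack([a,b])[:,:,::-1])
E
```

```text
[591.19859143 -96.81060751 396.107     ] [ 1.63465572 -0.0654132   0.71187287] 42.40924720726011 [ 0.11  0.28  0.23 -0.   -1.52 -0.18] 8.35
```

View pics/c6.png

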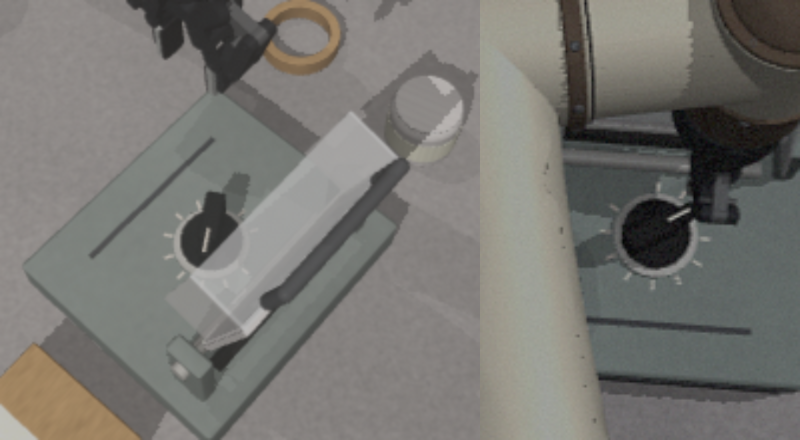

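The hood stays open by itself (white panel and dark bar at crop 370,240). The dial pointer is about 60° clockwise from the rear, which makes it two clicks. Next I refine the axis and the pointer yaw.

Call:
servo_tool(rows=[[0.6, 0, 0, 0, 0, 0, -7.5], [0.6, 0, 0, 0, 0, 0, -7.5], [0.6, 0, 0, 0, 0, 0, -7.5], [0.6, 0, 0, 0, 0, 0, -7.5], [0.6, 0, 0, 2, 0, 0, 0], [0.6, 0, 0, 4, 0, 0, 0], [0.6, 0, 0, 4, 0, 0, 0], [0.6, 0, 0, 4, 0, 0, 0], [0.6, 0, 0, 4, 0, 0, 0], [0.6, 0, 0, 2, 0, 0, 0], [0.6, 0, 0, 0, 0, 0, 0]])

```text
clock: 9.55
position: [591.3, -96.9, 192.7]
ee_rot: [0.848, -0.53, -0.004, 0.002]
contact_force: [-0.6, -0.1, 0.4]
gripper_width: 51.4
```

```bash
cat >> h.py <<'E'
def down(yaw):
    a=np.radians(yaw);return R.from_matrix(np.c_[[np.cos(a),np.sin(a),0],[np.sin(a),-np.cos(a),0],[0,0,-1]])
E
python3 - <<'E'
from h import *
s=read_state();print(s["position"],s["contact_force"],s["joints"].round(2),s["clock"]);print(rows((591,-97.5,87),down(-64)))
d=get_image("scene");t=get_image("top")
print("disc",ray(d,(304,300),68))
a=cv2.resize(d["image"][180:360,240:420],(540,540));cv2.imwrite("pics/c7.png",a[:,:,::-1])
# dial black bar/disc in old scene crop not stored raw; project the dial axis for overlay check
print(proj(d,(591,-97.5,68)),proj(d,(591,-97.5,110)))
E
```

```text
[591.25635887 -96.9347709  192.72511718] [-0.57448434 -0.0585872   0.37981856] [ 0.11  0.38 -0.12 -0.   -1.07  0.35] 9.55
(array([ 0.08203082, -0.03450819, 10.57231934]), array([0.44642539, 0.23016843, 0.04608799]))
disc [ 591.3491078  -100.58559449   68.        ]
(np.float64(304.78582463017443), np.float64(298.813089961071)) (np.float64(303.98239874783707), np.float64(290.4330465381442))
```

View pics/c7.png

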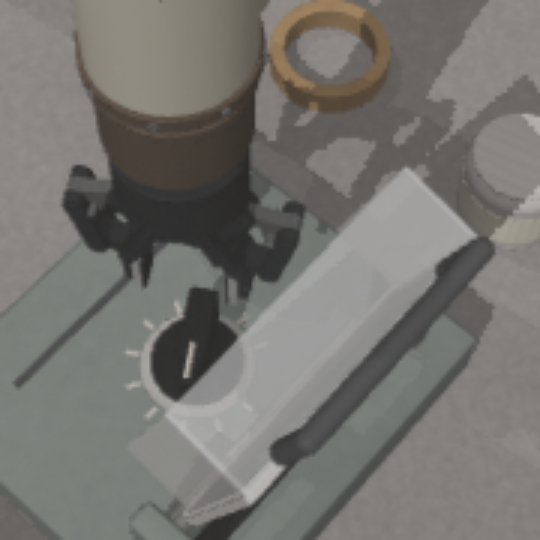

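The open jaws straddle the bar (crop 200,320), the hood is clear of the wrist, and the disc centre at about (305.7,300) matches the projected axis (304.8,298.8). Descend and grip.

Call:
servo_tool(rows=[[0.6, 0.08, -0.03, 2, 0, 0, 0], [0.6, 0, 0, 3, 0, 0, 0], [0.6, 0, 0, 3, 0, 0, 0], [0.6, 0, 0, 1.5, 0, 0, 0], [0.6, 0, 0, 1.0, 0, 0, 0], [0.6, 0, 0, 0, 0, 0, 0], [0.6, 0, 0, 0, 0, 0, 0]])

```text
clock: 10.35
position: [595.1, -97.7, 93.6]
ee_rot: [0.848, -0.529, 0.001, -0.001]
contact_force: [1.4, 0.0, 0.2]
gripper_width: 51.2
```

Call:
servo_tool(rows=[[0, 0, 0, 0, 0, 0, 0], [0, 0, 0, 0, 0, 0, 0], [0, 0, 0, 0, 0, 0, 0], [0, 0, 0, 0, 0, 0, 0], [0, 0, 0, 0, 0, 0, 0]])

```text
clock: 10.85
position: [592.5, -98.4, 93.3]
ee_rot: [0.848, -0.529, -0.001, 0.001]
contact_force: [-4.5, -0.4, 6.0]
gripper_width: 18.9
```

```bash
python3 - <<'E'
from h import *
s=read_state();r=R.from_quat(s["ee_rot"]);print(s["position"],"Ftool",r.inv().apply(s["contact_force"]),"T",s["wrist_torque"],s["gripper_width"],s["clock"])
E
```

```text
[592.45510043 -98.44637447  93.34070579] Ftool [-1.59318196  4.24973419 -6.02098574] T [-0.38342427  1.33811604 -0.02430081] 18.86881575997155 10.85
```

Call:
servo_tool(rows=[[0.5, 0, 0, 0, 0, 0, 0], [0.5, 0, 0, 0, 0, 0, 0], [0.5, 0, 0, 0.3, 0, 0, 0], [0.5, 0, 0, 0.3, 0, 0, 0], [0.5, 0, 0, 0, 0, 0, 0], [0.5, 0, 0, 0, 0, 0, 0], [0.5, 0, 0, 0, 0, 0, 0]])

```text
clock: 11.55
position: [593.9, -97.7, 86.0]
ee_rot: [0.848, -0.529, 0.0, 0.0]
contact_force: [-0.1, -0.1, -0.1]
gripper_width: 42.7
```

```bash
python3 - <<'E'
from h import *
s=read_state();r=R.from_quat(s["ee_rot"]);print(s["position"],s["gripper_width"],s["clock"],rows((591,-97.5,87),down(-64)))
E
```

```text
[593.87322976 -97.74468354  85.96201823] 42.66107841652233 11.55 (array([-0.14823112,  0.24734399, -0.10380626]), array([-0.00056144, -0.00218788,  0.0669143 ]))
```

Call:
servo_tool(rows=[[0.5, -0.15, 0.25, 0, 0, 0, 0], [0.5, 0, 0, 0, 0, 0, 0], [0.5, 0, 0, 0, 0, 0, 0], [0, 0, 0, 0, 0, 0, 0], [0, 0, 0, 0, 0, 0, 0], [0, 0, 0, 0, 0, 0, 0], [0, 0, 0, 0, 0, 0, 0], [0, 0, 0, 0, 0, 0, 0]])

```text
clock: 12.35
position: [591.5, -97.3, 86.4]
ee_rot: [0.848, -0.529, 0.001, -0.0]
contact_force: [1.7, 2.9, 1.8]
gripper_width: 19.5
```

```bash
cat > st.py <<'E'
from h import *
s=read_state();r=R.from_quat(s["ee_rot"]);x=r.as_matrix()[:,0]
print(s["position"].round(1),"yaw",np.degrees(np.arctan2(x[1],x[0])).round(2),"Ftool",r.inv().apply(s["contact_force"]).round(1),"T",s["wrist_torque"].round(2),s["gripper_width"],s["joints"].round(2),s["clock"])
E
python3 st.py
```

```text
[591.5 -97.3  86.4] yaw -63.92 Ftool [-1.9 -2.8 -1.8] T [ 0.45 -0.34 -0.07] 19.456582505648978 [ 0.11  0.49 -0.25  0.   -0.83  0.35] 12.35
```

Call:
servo_tool(rows=[[0, 0, 0, 0, 0, 0, -4], [0, 0, 0, 0, 0, 0, -5], [0, 0, 0, 0, 0, 0, -5], [0, 0, 0, 0, 0, 0, -5], [0, 0, 0, 0, 0, 0, -5], [0, 0, 0, 0, 0, 0, -5], [0, 0, 0, 0, 0, 0, -5], [0, 0, 0, 0, 0, 0, -5], [0, 0, 0, 0, 0, 0, -5], [0, 0, 0, 0, 0, 0, -5], [0, 0, 0, 0, 0, 0, -5], [0, 0, 0, 0, 0, 0, -5]])

```text
clock: 13.55
position: [591.8, -96.8, 86.3]
ee_rot: [0.999, -0.041, 0.001, -0.0]
contact_force: [2.2, 3.0, 1.3]
gripper_width: 19.4
```

```bash
python3 st.py
```

```text
[591.8 -96.8  86.3] yaw -4.7 Ftool [ 2.  -3.1 -1.3] T [ 0.94 -0.5  -0.09] 19.37049167381282 [ 0.11  0.49 -0.25 -0.   -0.83  1.38] 13.55
```

Call:
servo_tool(rows=[[0, 0, 0, 0, 0, 0, -2], [0, 0, 0, 0, 0, 0, -2], [0, 0, 0, 0, 0, 0, -1], [0, 0, 0, 0, 0, 0, 0]])

```text
clock: 13.95
position: [592.2, -96.9, 86.4]
ee_rot: [1.0, -0.003, 0.002, -0.001]
contact_force: [3.3, 4.1, 1.2]
gripper_width: 19.1
```

```bash
python3 st.py
```

```text
[592.2 -96.9  86.4] yaw -0.36 Ftool [ 3.3 -4.2 -1.2] T [ 1.03 -0.92 -2.12] 19.06452301452302 [ 0.11  0.49 -0.25 -0.   -0.82  1.46] 13.95
```

The reaction torque of 2.1 N m against 0.2 N m per click shows the dial is on its stop, at a yaw of about -4° as predicted. Now 184° clockwise.

Call:
servo_tool(rows=[[0, 0, 0, 0, 0, 0, 4], [0, 0, 0, 0, 0, 0, 6], [0, 0, 0, 0, 0, 0, 6], [0, 0, 0, 0, 0, 0, 6], [0, 0, 0, 0, 0, 0, 6], [0, 0, 0, 0, 0, 0, 6], [0, 0, 0, 0, 0, 0, 6], [0, 0, 0, 0, 0, 0, 6], [0, 0, 0, 0, 0, 0, 6], [0, 0, 0, 0, 0, 0, 6], [0, 0, 0, 0, 0, 0, 6], [0, 0, 0, 0, 0, 0, 0]])

```text
clock: 15.15
position: [591.6, -97.5, 86.3]
ee_rot: [0.849, -0.529, 0.001, -0.0]
contact_force: [2.3, 1.4, 0.4]
gripper_width: 19.4
```

```bash
python3 st.py
```

```text
[591.6 -97.5  86.3] yaw -63.84 Ftool [-0.2 -2.7 -0.4] T [ 0.33 -0.58 -0.12] 19.35092200229295 [ 0.11  0.49 -0.25  0.   -0.83  0.35] 15.15
```

Call:
servo_tool(rows=[[0, 0, 0, 0, 0, 0, 6], [0, 0, 0, 0, 0, 0, 6], [0, 0, 0, 0, 0, 0, 6], [0, 0, 0, 0, 0, 0, 6], [0, 0, 0, 0, 0, 0, 6], [0, 0, 0, 0, 0, 0, 6], [0, 0, 0, 0, 0, 0, 6], [0, 0, 0, 0, 0, 0, 6], [0, 0, 0, 0, 0, 0, 6], [0, 0, 0, 0, 0, 0, 6], [0, 0, 0, 0, 0, 0, 0]])

```text
clock: 16.25
position: [590.8, -97.5, 86.3]
ee_rot: [-0.471, 0.882, -0.0, -0.0]
contact_force: [0.5, 2.3, 3.1]
gripper_width: 19.2
```

```bash
python3 st.py
```

```text
[590.8 -97.5  86.3] yaw -123.78 Ftool [-2.2  0.9 -3.1] T [ 0.52 -0.08 -0.15] 19.235594062678505 [ 0.11  0.49 -0.25  0.   -0.83 -0.7 ] 16.25
```

Another 60° to yaw -184, then release and retreat upwards.

Call:
servo_tool(rows=[[0, 0, 0, 0, 0, 0, 6], [0, 0, 0, 0, 0, 0, 6], [0, 0, 0, 0, 0, 0, 6], [0, 0, 0, 0, 0, 0, 6], [0, 0, 0, 0, 0, 0, 6], [0, 0, 0, 0, 0, 0, 6], [0, 0, 0, 0, 0, 0, 6], [0, 0, 0, 0, 0, 0, 6], [0, 0, 0, 0, 0, 0, 6], [0, 0, 0, 0, 0, 0, 6], [0, 0, 0, 0, 0, 0, 0], [0, 0, 0, 0, 0, 0, 0]])

```text
clock: 17.45
position: [590.4, -96.7, 86.3]
ee_rot: [0.032, 0.999, 0.0, -0.0]
contact_force: [-0.1, 7.3, 4.7]
gripper_width: 19.2
```

```bash
python3 st.py
```

```text
[590.4 -96.7  86.3] yaw 176.3 Ftool [ 0.6  7.3 -4.7] T [ 1.56  0.32 -0.11] 19.219561190654122 [ 0.11  0.49 -0.25 -0.   -0.83 -1.74] 17.45
```

Call:
servo_tool(rows=[[0.5, 0, 0, 0, 0, 0, 0], [0.5, 0, 0, 0, 0, 0, 0], [0.5, 0, 0, 0, 0, 0, 0], [0.5, 0, 0, -1, 0, 0, 0], [0.5, 0, 0, -2, 0, 0, 0], [0.5, 0, 0, -3, 0, 0, 0], [0.5, 0, 0, -3, 0, 0, 0], [0.5, -2, 0, -3, 0, 0, 0], [0.5, 0, 0, -3, 0, 0, 0], [0.5, 0, 0, -3, 0, 0, 0], [0.5, 0, 0, -3, 0, 0, 0], [0.5, 0, 0, 0, 0, 0, 0]])

```text
clock: 18.65
position: [612.7, -99.6, 302.3]
ee_rot: [0.034, 0.999, -0.0, 0.005]
contact_force: [-0.6, -0.7, 0.7]
gripper_width: 43.0
```

```bash
python3 st.py
```

```text
[612.7 -99.6 302.3] yaw 176.11 Ftool [ 0.6 -0.7 -0.7] T [0.02 0.04 0.03] 43.03889126080736 [ 0.1   0.34  0.09  0.   -1.31 -1.74] 18.65
```

Call:
servo_tool(rows=[[0.5, 2, 0, 0, 0, 0, 0], [0.5, 4, 0, 0, 0, 0, 0], [0.5, 4, 0, -1, 0, 0, 0], [0.5, 4, 0, -2, 0, 0, 0], [0.5, 4, 0, -2, 0, 0, 0], [0.5, 2, 0, 0, 0, 0, 0], [0.5, 0, 0, 0, 0, 0, 0], [0.5, 0, 0, 0, 0, 0, 0]])

```text
clock: 19.45
position: [411.1, -85.2, 346.2]
ee_rot: [0.034, 0.999, 0.0, 0.0]
contact_force: [-0.1, -0.0, -0.2]
gripper_width: 42.8
```

```bash
python3 st.py; python3 - <<'E'
from h import *
d=get_image("scene");t=get_image("top")
a=cv2.resize(d["image"][160:380,200:440],(480,440));b=cv2.resize(t["image"][130:314,310:445],(320,440));cv2.imwrite("pics/c8.png",np.hstack([a,b])[:,:,::-1])
cv2.imwrite("pics/sceneF.png",d["image"][:,:,::-1])
i0=cv2.imread("pics/scene0.png")[:,:,::-1]
for n,(x0,y0,x1,y1) in dict(spanner=(125,320,197,407),paper=(135,350,272,480),tape=(328,178,373,218),tin=(395,217,433,262)).items():
    A=cv2.cvtColor(i0[y0:y1,x0:x1],7).astype(np.float32);B=cv2.cvtColor(d["image"][y0:y1,x0:x1],7).astype(np.float32);print(n,cv2.phaseCorrelate(A,B),np.abs(A-B).mean())
E
```

```text
[411.1 -85.2 346.2] yaw 176.09 Ftool [ 0.1 -0.   0.2] T [ 0.01 -0.08 -0.02] 42.820299981118815 [ 0.19 -0.04 -0.26  0.   -1.35 -1.83] 19.45
spanner ((-0.010124138775132963, 0.014847469795867596), 0.9893743047743668) 6.001916
paper ((-0.011961676588271075, 0.49090212503099906), 1.0042863498499364) 5.908759
tape ((0.5157940551020559, 0.154146387592192), 0.8917824243174659) 8.532778
tin ((-0.02632251772854488, 0.9417376042934542), 0.40199004411697387) 22.642105
```

View pics/c8.png

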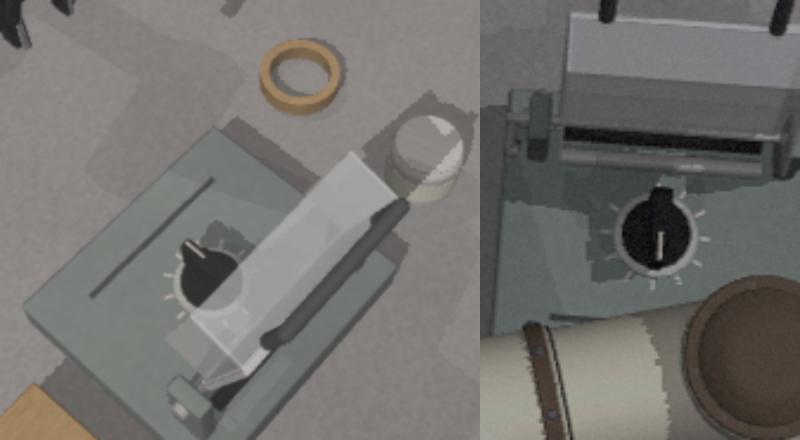

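The pointer line is at crop (660,245) and points straight to the front, which is click six. The hood is still open, and the tin, ring and paper are where they were. Handing in.

```bash
python3 -c "
from bench import *
print(job_done())"
```

```text
the job is handed in; nothing more can be done
None
```

The hood stands open by itself and the dial rests in the sixth click, with its pointer to the front. I handed the job in at about 19.5 s of the 67 s allowed.

- **Hood:** I gripped the handle bar, carried it along its arc to about 1.8 rad, and released it. It was still open in the last picture, and the highest force I read during the lift was about 25 N.
- **Dial:** I gripped the bar at two clicks from the stop and turned it anticlockwise. The reaction rose to 2.1 N m, against about 0.2 N m for a click, which confirmed the stop. I then turned it clockwise to a gripper yaw of 176°, six clicks (180°) from the stop's yaw of about -4°. After release, the pointer in the top view was within about 4° of the sixth click by eye.
- **Things around the machine:** The arm never came near them. An image comparison with the start gave no shift for the spanner and about half a pixel for the paper and the ring. The tin showed 0.9 px, but the match was poor (0.40), probably because of the hood's shadow. By eye it had not moved.
- **Slip-ups:** On retreating from the dial I moved 20 mm towards the hood instead of away from it. There was no contact force, and I backed out to the front. The first descent to the dial also stopped 6 mm high, so I opened, lowered and re-centred before turning.

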